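# Set up the sifting box with dish, rails, sieve and powder jar

## Task

Set up the wooden box for sifting powder: stand the brass dish (not the glass one with filings) in the middle of the box floor, seat the two pale rails fully in the box's notches so that they bridge it from left to right above the dish, and rest the hoop sieve on the two rails, right way up and centred over the dish. Also stand the corked powder jar on the table beside the left end of the box, level with the sieve and within a hand's width of the box, keeping it upright all the time. Leave the glass dish and the red blower where they are, and let go of everything.

Things in the scene. Friction and masses are not known exactly. Their poses are not given: they have to be found in the camera images.
- sifting_box: Fixed open box of brown wood, 160 (x) x 150 (y, to the robot's left) x 38 high, walls 8, floor 6 thick; yaw within 0.3. Origin: centre of its underside. Its left and right walls each have notches at x = +30 and -30: 8 deep, 15 wide at the bottom, 23 at the mouth, sides sloped. A seated rail lies along y, its centre at z 36, top 42. The rails stand 48 apart: the dish cannot pass between.
- brass_dish: Shallow golden brass dish with flared side and a little white powder at its centre, 60 diameter at the rim, 40 at the foot, 13 high, 60 g. Origin: centre of its underside, z up. Grasp across the rim. In place it stands over the box's origin, underside at z 6.
- rail_1: One of two alike: straight pale square wooden rail, 186 x 12 x 12, 35 g, lying on the table. Origin at the bar's centre (z 6 at the start), x along its length. It goes in either pair of notches, either way round; grasp across the 12 near the middle. Seated, it reaches 18 past the box at both ends.
- rail_2: One of two alike: straight pale square wooden rail, 186 x 12 x 12, 35 g, lying on the table. Origin at the bar's centre (z 6 at the start), x along its length. It goes in either pair of notches, either way round; grasp across the 12 near the middle. Seated, it reaches 18 past the box at both ends.
- hoop_sieve: Round bent-wood hoop sieve with a mesh: 88 diameter (92 over the lap), 30 high, wall 4 thick, about 60 g. Origin: centre of its underside, z up. Too wide to span: pinch the wall at one side, one finger inside and one outside, in its upper 20 mm (wall middle 41 from the axis). Seated, its underside is at z 42.
- powder_jar: Straight glass jar of white powder with a cork: 44 diameter, glass 62 high, 70 with the cork, about 0.19 kg. Origin: centre of its underside, z up. Grasp the glass. Its place is on the table past the box's left (+y) end, about 140 along the box's y from the box's origin, near the box's x = 0.
- glass_dish: Clear straight-sided glass dish holding orange-gold filings, 55 diameter, 19 high, origin at the centre of its underside. Not part of the job: leave it where it is.
- blower: Dark red rubber blower bulb with a brass nozzle, 110 x 49 x 44 high, origin at the centre of its underside. Not part of the job: leave it where it is.
- drawer_chest: Fixed brown tool chest behind the box and to the right, 191 deep (x) x 272 wide (y), 194 high (205 over the folded brass handle); its top drawer stands 46 open, so that its knobs reach 145 towards the robot from the origin. Origin: centre of its underside. Not part of the job; keep arm and load clear of it when turning a rail.
Mind the look-alikes: they are no part of the job. What is shaped like the hoop_sieve but purple is not meant.

How it is judged (in metres and radians):
At the end, for the whole second after the job is handed in: Dish on the box floor within 12 mm of its centre; a rail seated in each pair of notches, within 15 mm of centred; sieve level on the rails within 14 mm of the dish's axis; jar upright on the table, 100-180 mm left of the box's centre and within 50 mm fore and aft; all released, at rest (horizontal distance between brass_dish and sifting_box below 0.012 m and z of brass_dish in the frame of sifting_box between 0.003 and 0.01 m and angle between each of brass_dish, powder_jar's own z axis and vertical below 0.1 rad and ((x of rail_1 in the frame of sifting_box between 0.026 and 0.034 m and y of rail_1 in the frame of sifting_box between -0.015 and 0.015 m and z of rail_1 in the frame of sifting_box between 0.0335 and 0.039 m and angle between the x axis of each of rail_1, rail_2 and the y axis of sifting_box, either way round below 0.06 rad and x of rail_2 in the frame of sifting_box between -0.034 and -0.026 m and y of rail_2 in the frame of sifting_box between -0.015 and 0.015 m and z of rail_2 in the frame of sifting_box between 0.0335 and 0.039 m) or (x of rail_1 in the frame of sifting_box between -0.034 and -0.026 m and y of rail_1 in the frame of sifting_box between -0.015 and 0.015 m and z of rail_1 in the frame of sifting_box between 0.0335 and 0.039 m and angle between the x axis of each of rail_1, rail_2 and the y axis of sifting_box, either way round below 0.06 rad and x of rail_2 in the frame of sifting_box between 0.026 and 0.034 m and y of rail_2 in the frame of sifting_box between -0.015 and 0.015 m and z of rail_2 in the frame of sifting_box between 0.0335 and 0.039 m)) and horizontal distance between hoop_sieve and brass_dish below 0.014 m and z of hoop_sieve in the frame of sifting_box between 0.039 and 0.046 m and angle between hoop_sieve's own z axis and vertical below 0.07 rad and y of powder_jar in the frame of sifting_box between 0.1 and 0.18 m and x of powder_jar in the frame of sifting_box between -0.05 and 0.05 m and height (world z) of powder_jar between -0.004 and 0.006 m and linear speed of each of brass_dish, hoop_sieve, powder_jar, rail_1, rail_2 below 0.02 m/s); the robot touches nothing.
It fails at once if the glass dish was pushed more than 30 mm (distance of glass_dish from where it was at the start of the episode above 0.03 m).
It fails at once if the blower was pushed more than 30 mm (distance of blower from where it was at the start of the episode above 0.03 m).
It fails at once if the powder jar was tipped (angle between powder_jar's own z axis and vertical above 0.6 rad).
It also fails if it takes over 118 s, if anything falls off the work surface, if the arm or the gripper's body presses on something with over 40 N, if the wrist force passes 120 N, or if a joint passes its speed limit or range.

## Robot

A 7-joint arm with a two-finger parallel gripper is mounted at the origin on a cart in front of the work surface, level with it; the furniture and walls round the work are solid. World frame = base frame: x ahead of the robot, y to its left, z up, the work surface at z = 0. Lengths are in mm, angles in rad, forces in N, time in s.
With the tool pointing down it reaches from about 350 to 900 mm from the base axis. Payload 7.2 kg.
Tool frame: the origin (TCP) lies on the centre line of the jaws, within the pads' length; the fingertips stand 17 mm ahead of it and the grasp point (between the pads) lies 2 mm behind it; z points along the fingers, y is the line along which they close (so a half turn about z gives the same grasp; the last joint's range is limited). The gripper opens to 85 mm and grips with 20 to 120 N. Pads are 22 mm wide; open, the fingers measure 114 mm over their backs; the gripper's body (76 mm by 85 mm) begins 54 mm behind the grasp point. The pads swing forward as they close: fully open they stand 13 mm farther back than shut.
Start: joints at [-1.407, 0.411, -0.013, 1.596, 0.006, 1.134, -0.082], TCP at [143.59, 608.284, 248.297] pointing down, gripper open.
Joint ranges: [-2.95, 2.95], [-0.29, 1.99], [-1.47, 1.44], [0.14, 2.54], [-1.03, 4.17], [0.13, 1.85], [-2.86, 2.86]. Speed limits (rad/s): [2.39, 2.39, 3.01, 3.01, 3.14, 3.14, 3.14].

## Interface

Orientations are given as a 3x3 rotation matrix whose columns are the frame's x, y, z axes.
In Python, from plant import telemetry, viewer, workorder gives the robot as it stands.
- The arm moves only by the shell command python3 -m creep 'ROWS' [FORCE]. ROWS is JSON, a list of rows, each an object of numbers: "jaw": the opening in per cent of the stroke, from 0 (shut) to 100 (fully open); "x", "y", "z": the shift along the tool's x, y, z in cm; "spin": the turn about the tool's z in degrees. A call has 1 to 8 rows; each row is the pose to reach, as a shift and turn from the pose commanded when the call began, along the tool's axes at that moment; what a row does not reach only later rows make up. A row lasts 1/12 s, in which the tool goes at most 41.7 mm and 7.16 degrees, less where a joint would pass 70% of its speed; a pose out of reach is approached as far as the arm can. A call with a gripper value outside its range is refused whole. The fingers move at their own pace and stop on an object; FORCE is the grip in N (left out, the last holds). Time passes only in rows, so rows that repeat a pose let the fingers close. It gives the time, the measured TCP pose, the force, the opening and the grip force at its end, in the units of the state.
- telemetry.get_state(): the state, without advancing time (a new reading comes with each control period).
- viewer.snapshot(name): name is "side" or "top" or "wrist"; returns a dict with "pixels" (480x640x3 uint8, red, green, blue), "intrinsics" (3x3 intrinsics, pixels), "dist_coeffs" ([k1, k2, p1, p2, k3] as OpenCV has them; the pictures are not rectified), "world_to_cam" (4x4, takes a point from world to camera coordinates); the wrist camera has in their place "hand_eye" (4x4, takes a point from camera to tool coordinates, whose origin is the TCP and whose axes are the flange's). Camera axes: x right, y up, looking along -z (the intrinsics and any distortion apply to the point x, -y, -z); pixel columns grow to the right and rows downward; lengths in mm; the calibration is good to about 2 mm. A picture is of the moment at which its call begins: read the wrist's pose just before it. There is no depth.
- workorder.finish_job(): hands the job in; it is judged then, once.
The state is a dict: "time": time; "q": joint angles; "qvel": joint speeds; "effort": joint torques, N m; "tool_pos": TCP position; "tcp_rot": TCP orientation; "ft_force": force on the tool from outside, world axes, zero at the start; "moment": the same for the moment, N m; "grip_width": opening from 0.0 (shut) to 1.0 (fully open); "grip_force": force on a finger pad.
Only numpy, scipy, OpenCV 4.12 (cv2) and the standard library are available. Lean on these libraries where they do the work, as an engineer would, in place of code of your own. Each camera call takes 0.05 s, during which the arm holds its last target. There are 200 camera calls.

## Working session

There is one attempt and no reset: what is moved stays moved. The work goes in short steps, Python scripts to look and compute and a shell command to move; the robot and the scene stay as the last step left them, time stands still between calls to the robot, and variables do not carry over. Pictures are saved under pics/ and viewed, at most 14 in all, crops included, and the job is handed in when it is done.

```bash
ls; mkdir -p pics; cat > h.py <<'E'
import numpy as np, cv2
from plant import telemetry, viewer, workorder
def snap(n,save=None):
    s=telemetry.get_state(); d=viewer.snapshot(n)
    d['s']=s
    if save: cv2.imwrite(f'pics/{save}.png',d['pixels'][:,:,::-1])
    if n=='wrist':
        T=np.eye(4);T[:3,:3]=np.array(s['tcp_rot']);T[:3,3]=s['tool_pos']
        d['c2w']=T@np.array(d['hand_eye'])
    else: d['c2w']=np.linalg.inv(np.array(d['world_to_cam']))
    return d
def px2w(d,pts,z):
    """pixels -> world points on plane z"""
    p=cv2.undistortPoints(np.array(pts,float).reshape(-1,1,2),np.array(d['intrinsics'],float),np.array(d['dist_coeffs'],float)).reshape(-1,2)
    r=np.c_[p[:,0],-p[:,1],-np.ones(len(p))]@d['c2w'][:3,:3].T
    o=d['c2w'][:3,3]; z=np.broadcast_to(z,len(p))
    return o+r*((z-o[2])/r[:,2])[:,None]
def w2px(d,P):
    P=np.atleast_2d(np.array(P,float)); w=np.linalg.inv(d['c2w']); c=P@w[:3,:3].T+w[:3,3]
    c=c*[1,-1,-1]
    return cv2.projectPoints(c,np.zeros(3),np.zeros(3),np.array(d['intrinsics'],float),np.array(d['dist_coeffs'],float))[0].reshape(-1,2)
def save(d,f):
    import pickle; pickle.dump(d,open(f'{f}.pkl','wb'))
def load(f):
    import pickle; return pickle.load(open(f'{f}.pkl','rb'))
def rel(target,deg=None):
    """world TCP target -> tool-axis shift in cm"""
    s=telemetry.get_state(); R=np.array(s['tcp_rot']); return (R.T@(np.array(target)-s['tool_pos'])/10).round(2)
E
python3 - <<'E'
from h import *
for n in('top','side','wrist'): d=snap(n,n+'0'); save(d,n+'0')
s=d['s']; print(s['tool_pos'],np.array(s['tcp_rot']).round(3),s['grip_width'],s['time'])
for n in('top0','side0'): print(load(n)['c2w'].round(2))
print(d['hand_eye'])
E
```

```text
pics
[143.5003484  607.86039874 247.5295452 ] [[-0.973  0.23  -0.   ]
 [ 0.23   0.973 -0.001]
 [-0.    -0.001 -1.   ]] 1.0009491959955208 0.1
[[-3.00000e-02  9.80000e-01 -1.90000e-01  3.02910e+02]
 [-1.00000e+00 -3.00000e-02  1.00000e-02  6.52100e+01]
 [-0.00000e+00  1.90000e-01  9.80000e-01  1.36623e+03]
 [ 0.00000e+00  0.00000e+00  0.00000e+00  1.00000e+00]]
[[ 9.00000e-01  2.80000e-01 -3.30000e-01  8.00000e-01]
 [-4.30000e-01  5.80000e-01 -6.90000e-01 -1.07208e+03]
 [ 0.00000e+00  7.60000e-01  6.50000e-01  1.10515e+03]
 [ 0.00000e+00  0.00000e+00  0.00000e+00  1.00000e+00]]
[[ 8.73408703e-04  9.59620909e-01  2.81295126e-01  7.23636370e+01]
 [ 9.99999617e-01 -8.52156337e-04 -1.97875203e-04 -4.44566869e-02]
 [ 4.98222426e-05  2.81295192e-01 -9.59621286e-01 -1.24650160e+02]
 [ 0.00000000e+00  0.00000000e+00  0.00000000e+00  1.00000000e+00]]
```

View pics/top0.png

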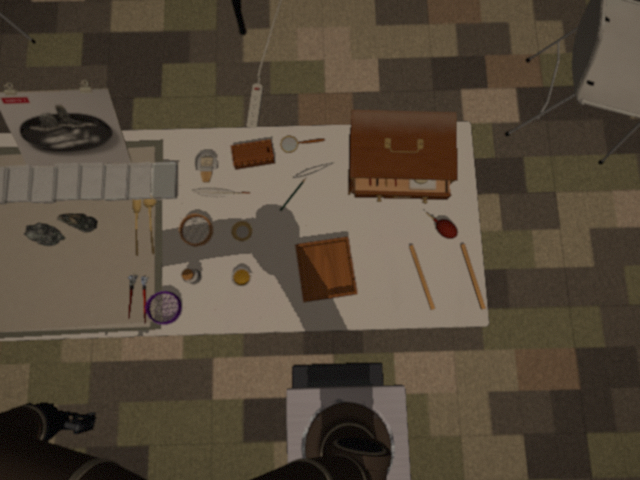

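View pics/side0.png

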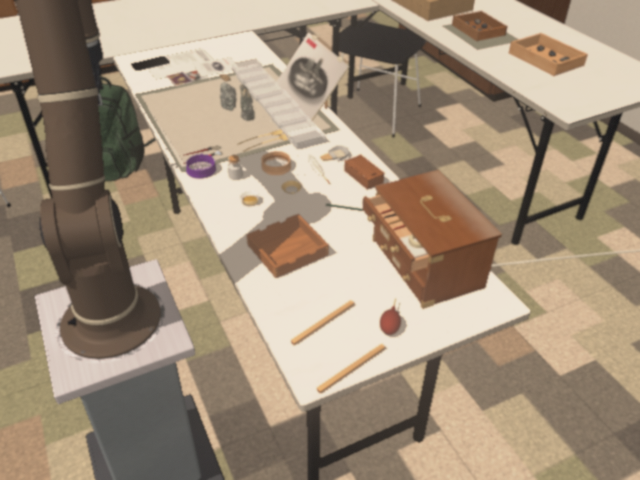

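The top view shows the box at (326,268), rails at (422,276) and (472,275), and the sieve at (197,229). The jar is at (191,275), with two dishes at (242,231) and (242,275), the purple decoy at (163,307) and the blower at (445,228). I'll enlarge the dishes to tell them apart.

```bash
python3 - <<'E'
from h import *
d=load('top0'); t=d['pixels'][:,:,::-1]; s=load('side0')['pixels'][:,:,::-1]
a=cv2.resize(t[200:300,170:270],(400,400),interpolation=cv2.INTER_CUBIC)
b=cv2.resize(s[140:215,225:300],(400,400),interpolation=cv2.INTER_CUBIC)
c=cv2.resize(t[225:315,280:370],(400,400),interpolation=cv2.INTER_CUBIC)
cv2.imwrite('pics/crop0.png',np.hstack([np.clip(a*1.6,0,255),b]).astype(np.uint8))
P=lambda pts,z:px2w(d,pts,z).round(0).tolist()
print('box top corners',P([(296,247),(347,237),(356,293),(304,301)],38))
print('rail',P([(412,245),(432,307),(463,244),(482,307)],12))
print('sieve',P([(197,229)],15),'dish',P([(242,231),(242,275)],8),'jar',P([(191,275)],35),'blower',P([(445,228)],22))
print('chest knobs',P([(380,198),(447,195)],120), 'pen',P([(282,209),(305,180)],5))
E
```

```text
box top corners [[526.0, 123.0, 38.0], [550.0, -18.0, 38.0], [395.0, -37.0, 38.0], [378.0, 104.0, 38.0]]
rail [[526.0, -202.0, 12.0], [353.0, -245.0, 12.0], [525.0, -344.0, 12.0], [349.0, -382.0, 12.0]]
sieve [[589.0, 402.0, 15.0]] dish [[581.0, 276.0, 8.0], [456.0, 276.0, 8.0]] jar [[457.0, 411.0, 35.0]] blower [[570.0, -295.0, 22.0]]
chest knobs [[636.0, -104.0, 120.0], [639.0, -281.0, 120.0]] pen [[643.0, 162.0, 5.0], [727.0, 94.0, 5.0]]
```

View pics/crop0.png

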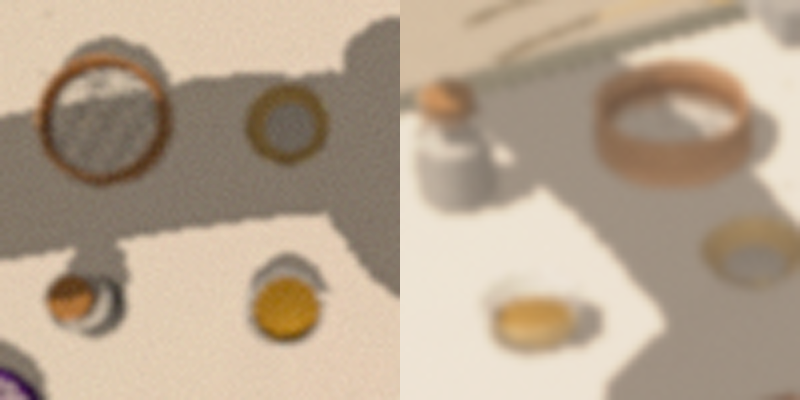

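View pics/wrist0.png

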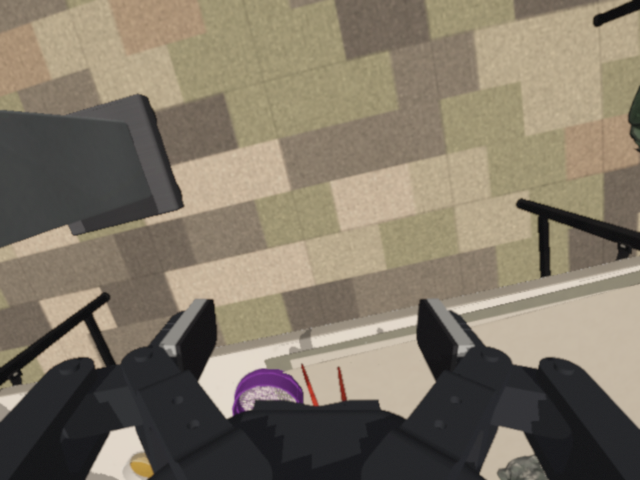

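The brass dish, with white powder, is at (242,231), about (581,276) mm. The filings dish at (242,275) stays. The wrist view shows only the purple decoy and the floor. I'll move over the brass dish now.

```bash
python3 -m creep '[{"x":-25,"y":-11,"z":2},{"x":-25,"y":-11,"z":2},{"x":-25,"y":-11,"z":2},{"x":-25,"y":-11,"z":2},{"x":-25,"y":-11,"z":2},{"x":-25,"y":-11,"z":2},{"x":-25,"y":-11,"z":2},{"x":-25,"y":-11,"z":2}]' 30; python3 -m creep '[{"x":-25,"y":-11,"z":2},{"x":-25,"y":-11,"z":2},{"x":-25,"y":-11,"z":2},{"x":-25,"y":-11,"z":2},{"x":-25,"y":-11,"z":2},{"x":-25,"y":-11,"z":2},{"x":-25,"y":-11,"z":2},{"x":-25,"y":-11,"z":2}]'
python3 - <<'E'
from h import *
d=snap('wrist','wrist1'); save(d,'wrist1'); s=d['s']; print(s['time'],np.round(s['q'],2),s['tool_pos'],np.array(s['tcp_rot']).round(3))
print(w2px(d,[[581,276,13],[456,276,10],[589,402,15],[457,411,35],[462,43,38]]).round())
E
```

```text
0.15 [-1.41  0.41 -0.01  1.6   0.01  1.13 -0.08] [143.53172724 607.92121914 247.64967375] [[-0.973  0.23  -0.   ]
 [ 0.23   0.973 -0.001]
 [-0.    -0.001 -1.   ]]
[[173. 532.]
 [142. 472.]
 [251. 526.]
 [226. 475.]
 [ -6. 510.]]invalid input
invalid input
```

View pics/wrist1.png

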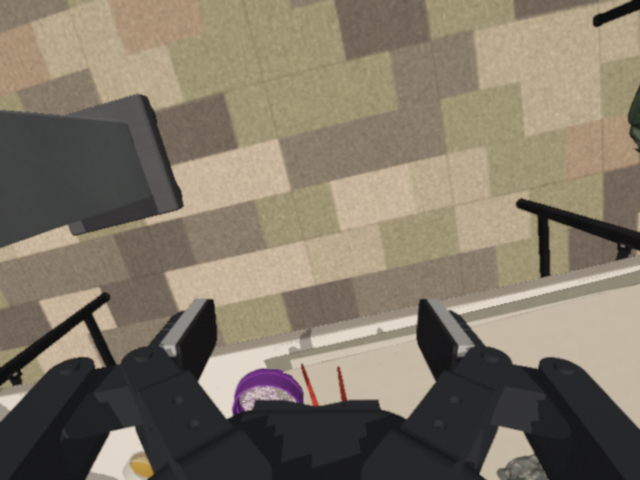

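The calls were refused and the view is unchanged. I'll give every key in each row.

```bash
python3 -m creep '[{"jaw":100,"x":-25,"y":-11,"z":2,"spin":0},{"jaw":100,"x":-25,"y":-11,"z":2,"spin":0},{"jaw":100,"x":-25,"y":-11,"z":2,"spin":0},{"jaw":100,"x":-25,"y":-11,"z":2,"spin":0},{"jaw":100,"x":-25,"y":-11,"z":2,"spin":0},{"jaw":100,"x":-25,"y":-11,"z":2,"spin":0},{"jaw":100,"x":-25,"y":-11,"z":2,"spin":0},{"jaw":100,"x":-25,"y":-11,"z":2,"spin":0}]' 30; python3 - <<'E'
from h import *
s=telemetry.get_state(); print(s['time'],np.round(s['q'],2),s['tool_pos'],np.array(s['tcp_rot']).round(3))
print(rel([581,276,170]))
E
```

```text
time: 0.87
tool_pos: [367.4, 438.5, 228.0]
tcp_rot: [[-0.971, 0.239, 0.002], [0.239, 0.971, -0.003], [-0.003, -0.002, -1.0]]
ft_force: [0.1, 0.8, -0.2]
grip_width: 1.0
grip_force: 0.0
0.8667 [-1.02  0.34  0.08  1.76 -0.03  1.05  0.4 ] [367.4013607  438.54984691 227.96856055] [[-0.971  0.239  0.002]
 [ 0.239  0.971 -0.003]
 [-0.003 -0.002 -1.   ]]
[-24.61 -10.68   5.89]
```

```bash
python3 -m creep '[{"jaw":100,"x":-24.6,"y":-10.7,"z":5.9,"spin":0},{"jaw":100,"x":-24.6,"y":-10.7,"z":5.9,"spin":0},{"jaw":100,"x":-24.6,"y":-10.7,"z":5.9,"spin":0},{"jaw":100,"x":-24.6,"y":-10.7,"z":5.9,"spin":0},{"jaw":100,"x":-24.6,"y":-10.7,"z":5.9,"spin":0},{"jaw":100,"x":-24.6,"y":-10.7,"z":5.9,"spin":0},{"jaw":100,"x":-24.6,"y":-10.7,"z":5.9,"spin":0},{"jaw":100,"x":-24.6,"y":-10.7,"z":5.9,"spin":0}]'; python3 - <<'E'
from h import *
d=snap('wrist','wrist2'); save(d,'wrist2'); s=d['s']; print(np.round(s['q'],2))
print(w2px(d,[[581,276,13],[456,276,10],[589,402,15],[457,411,35],[462,43,38]]).round())
E
```

```text
time: 1.53
tool_pos: [580.5, 277.0, 167.6]
tcp_rot: [[-0.971, 0.237, 0.001], [0.237, 0.971, -0.004], [-0.002, -0.004, -1.0]]
ft_force: [-0.0, -0.1, 0.7]
grip_width: 0.999
grip_force: 0.0
[-0.63  0.52  0.15  1.64 -0.09  0.99  0.88]
[[316. 231.]
 [277.  76.]
 [466. 206.]
 [467.  21.]
 [-17. 163.]]
```

View pics/wrist2.png

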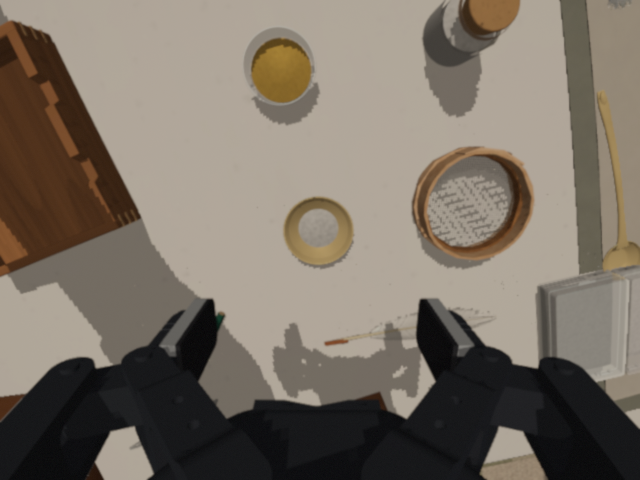

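The wrist view shows the brass dish rim centred at (319,231), glass dish (281,68), sieve (473,203), jar cork (492,10) and the box's left end at the left. I'll take the dish now.

```bash
python3 - <<'E'
from h import *
d=load('wrist2'); w=px2w(d,[(319,231.5)],13)[0]; print(w, rel([w[0],w[1],15]))
print('jar',px2w(d,[(492,10)],70),'sieve',px2w(d,[(476,202)],30),'boxcorner',px2w(d,[(140,218)],38))
E
```

```text
[581.87282409 278.48161918  13.        ] [-0.4  -0.04 15.3 ]
jar [[461.46360479 410.62262162  70.        ]] sieve [[583.13708964 404.04685811  30.        ]] boxcorner [[532.41888531 148.45095727  38.        ]]
```

```bash
python3 -m creep '[{"jaw":100,"x":-0.3,"y":0.1,"z":4,"spin":0},{"jaw":100,"x":-0.3,"y":0.1,"z":8,"spin":0},{"jaw":100,"x":-0.3,"y":0.1,"z":12,"spin":0},{"jaw":100,"x":-0.3,"y":0.1,"z":14.5,"spin":0},{"jaw":100,"x":-0.3,"y":0.1,"z":15.3,"spin":0},{"jaw":100,"x":-0.3,"y":0.1,"z":15.3,"spin":0},{"jaw":60,"x":-0.3,"y":0.1,"z":15.3,"spin":0},{"jaw":60,"x":-0.3,"y":0.1,"z":15.3,"spin":0}]' 25;  python3 -m creep '[{"jaw":50,"x":0,"y":0,"z":0,"spin":0},{"jaw":50,"x":0,"y":0,"z":0,"spin":0},{"jaw":50,"x":0,"y":0,"z":0,"spin":0},{"jaw":50,"x":0,"y":0,"z":0,"spin":0}]'
```

```text
time: 2.25
tool_pos: [580.8, 284.7, 18.6]
tcp_rot: [[-0.973, 0.229, 0.003], [0.229, 0.973, 0.002], [-0.002, 0.002, -1.0]]
ft_force: [-0.2, -0.3, 0.2]
grip_width: 0.752
grip_force: 0.3
time: 2.58
tool_pos: [580.9, 284.4, 19.4]
tcp_rot: [[-0.973, 0.23, 0.003], [0.23, 0.973, 0.002], [-0.003, 0.003, -1.0]]
ft_force: [-2.8, -1.4, 7.1]
grip_width: 0.652
grip_force: 25.1
```

```bash
python3 -m creep '[{"jaw":50,"x":0,"y":0,"z":-3,"spin":0},{"jaw":50,"x":0,"y":0,"z":-7,"spin":0},{"jaw":50,"x":0,"y":0,"z":-11,"spin":0},{"jaw":50,"x":0,"y":0,"z":-15,"spin":0},{"jaw":50,"x":0,"y":0,"z":-18,"spin":0},{"jaw":50,"x":0,"y":-2,"z":-18,"spin":0}]';python3 - <<'E'
from h import *
print(rel([462,45,200])); s=telemetry.get_state(); print(s['tool_pos'],s['q'])
E
```

```text
time: 3.08
tool_pos: [578.4, 269.8, 206.1]
tcp_rot: [[-0.974, 0.226, 0.013], [0.226, 0.974, 0.01], [-0.01, 0.013, -1.0]]
ft_force: [0.8, 0.3, 0.1]
grip_width: 0.649
grip_force: 26.7
[  6.27 -24.53   0.23]
[578.38780828 269.82918797 206.10141396] [-0.62304854  0.46101188  0.15671062  1.6331075  -0.08415842  1.03778919
  0.90240728]
```

```bash
python3 -m creep '[{"jaw":50,"x":6.3,"y":-24.5,"z":0,"spin":0},{"jaw":50,"x":6.3,"y":-24.5,"z":0,"spin":0},{"jaw":50,"x":6.3,"y":-24.5,"z":0,"spin":0},{"jaw":50,"x":6.3,"y":-24.5,"z":0,"spin":0},{"jaw":50,"x":6.3,"y":-24.5,"z":0,"spin":0},{"jaw":50,"x":6.3,"y":-24.5,"z":0,"spin":0},{"jaw":50,"x":6.3,"y":-24.5,"z":0,"spin":0},{"jaw":50,"x":6.3,"y":-24.5,"z":0,"spin":0}]';python3 - <<'E'
from h import *
d=snap('wrist','wrist3'); save(d,'wrist3'); print(d['s']['tool_pos'],np.array(d['s']['tcp_rot']).round(3))
E
```

```text
time: 3.75
tool_pos: [457.1, 37.7, 198.3]
tcp_rot: [[-0.972, 0.234, 0.003], [0.234, 0.972, 0.001], [-0.003, 0.002, -1.0]]
ft_force: [-0.4, 1.1, -0.8]
grip_width: 0.654
grip_force: 26.8
[457.0564804   37.73006326 198.25050722] [[-0.972  0.234  0.003]
 [ 0.234  0.972  0.001]
 [-0.003  0.002 -1.   ]]
```

View pics/wrist3.png

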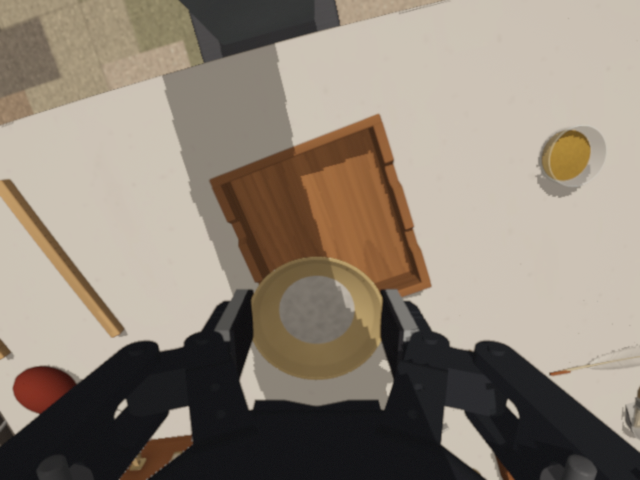

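The dish is held level, with its rim centred near (316,318). The box top corners are at (212,181), (379,115) and (430,286), and rail 1 shows at the left. Next I'll fit the box.

```bash
cat > box.py <<'E'
from h import *
from scipy.optimize import least_squares
def fitbox(d,corners,pix):
    """corners: box-frame xyz points; pix: their pixels"""
    C=np.array(corners,float)
    def W(p): c,s=np.cos(p[2]),np.sin(p[2]); return C@np.array([[c,-s,0],[s,c,0],[0,0,1]]).T+[p[0],p[1],0]
    r=least_squares(lambda p:(w2px(d,W(p))-pix).ravel(),[462,43,.135]); return r.x,r.fun.reshape(-1,2)
E
python3 - <<'E'
from box import *
d=load('wrist3')
# up in image ~ -x, right ~ +y : (212,181)=(-x,-y) (379,115)=(-x,+y) (430,286)=(+x,+y)
p,res=fitbox(d,[(-80,-75,38),(-80,75,38),(80,75,38)],np.array([(212,181),(379,115),(430,286)]))
print('box',p,res.round(1))
dc=px2w(d,[(316,318)],198.3-6.4)[0]; s=d['s']; R=np.array(s['tcp_rot'])
print('dish in tool',R.T@(dc-s['tool_pos']))
# rails
print('rail1 ends',px2w(d,[(7,183),(118,332)],12)) 
print('target rel', rel([p[0],p[1],40]))
E
```

```text
box [4.66741354e+02 4.42014543e+01 1.21375543e-01] [[-4.2 -0.2]
 [ 1.4 -1.2]
 [ 3.   2.7]]
dish in tool [-0.23058881 -0.11165084  6.35097789]
rail1 ends [[ 352.56248616 -234.92952886   12.        ]
 [ 523.60754011 -191.72437571   12.        ]]
target rel [-0.69  0.61 15.82]
```

```bash
python3 - <<'E'
from box import *
d=load('wrist3'); hsv=cv2.cvtColor(d['pixels'],cv2.COLOR_RGB2HSV)
m=((hsv[...,0]<18)&(hsv[...,1]>110)).astype(np.uint8)*255
m=cv2.morphologyEx(m,cv2.MORPH_CLOSE,np.ones((5,5)))
n,l,st,c=cv2.connectedComponentsWithStats(m); i=l[180,300]; print(st[i])
cs,_=cv2.findContours((l==i).astype(np.uint8),cv2.RETR_EXTERNAL,cv2.CHAIN_APPROX_NONE); P=cs[0][:,0].astype(float)
def line(a,b):
    a,b=np.array(a,float),np.array(b,float)
    for tol in(6,3,1.5):
        u=(b-a)/np.linalg.norm(b-a); t=(P-a)@u; e=(P-a)@[-u[1],u[0]]
        q=P[(abs(e)<tol)&(t>8)&(t<np.linalg.norm(b-a)-8)]
        vx,vy,x,y=cv2.fitLine(q.astype(np.float32),cv2.DIST_HUBER,0,.01,.01).ravel(); 
        o=np.array([x,y]);v=np.array([vx,vy]); a=o+v*((a-o)@v); b=o+v*((b-o)@v)
    print(len(q)); return np.cross(np.r_[a,1],np.r_[b,1])
A,B,C,D=(212,181),(379,115),(430,286),(256,285)
L1,L2,L3=line(A,B),line(B,C),line(A,D)
X=lambda p,q:(np.cross(p,q)[:2]/np.cross(p,q)[2])
a,b=X(L1,L3),X(L1,L2); print(a,b)
L4=line(C,(375,303)); cc=X(L2,L4); print(cc)
p,res=fitbox(d,[(-80,-75,38),(-80,75,38),(80,75,38)],np.array([a,b,cc])); print(p,res.round(1))
W=px2w(d,[a,b,cc],38); print(W, np.linalg.norm(W[0]-W[1]),np.linalg.norm(W[1]-W[2]))
E
```

```text
[  210   115   221   181 23338]
153
137
70
[209.1655526  179.96151151] [378.58856656 114.1139733 ]
22
[430.60243975 286.11976673]
[4.65944898e+02 4.35869439e+01 1.21443912e-01] [[-2.4  0.1]
 [ 0.9 -1.2]
 [ 1.6  1.9]]
[[396.0009271  -38.58184225  38.        ]
 [378.181208   107.49288268  38.        ]
 [534.00772496 126.53416548  38.        ]] 147.15762859456774 156.98558481318514
```

```bash
python3 -m creep '[{"jaw":50,"x":-0.7,"y":0.8,"z":4,"spin":0},{"jaw":50,"x":-0.7,"y":0.8,"z":8,"spin":0},{"jaw":50,"x":-0.7,"y":0.8,"z":12,"spin":0},{"jaw":50,"x":-0.7,"y":0.8,"z":14.5,"spin":0},{"jaw":50,"x":-0.7,"y":0.8,"z":15.5,"spin":0},{"jaw":50,"x":-0.7,"y":0.8,"z":15.5,"spin":0},{"jaw":50,"x":-0.7,"y":0.8,"z":15.5,"spin":0}]'; python3 -c "
from h import *
print(rel([466,43.6,27]))"
```

```text
time: 4.38
tool_pos: [467.1, 47.1, 41.9]
tcp_rot: [[-0.973, 0.229, 0.001], [0.229, 0.973, 0.0], [-0.0, 0.001, -1.0]]
ft_force: [0.6, -0.2, -0.6]
grip_width: 0.655
grip_force: 26.9
[ 0.02 -0.36  1.49]
```

```bash
python3 -m creep '[{"jaw":50,"x":0,"y":-0.35,"z":0.7,"spin":0},{"jaw":50,"x":0,"y":-0.35,"z":1.2,"spin":0},{"jaw":50,"x":0,"y":-0.35,"z":1.5,"spin":0},{"jaw":50,"x":0,"y":-0.35,"z":1.6,"spin":0},{"jaw":50,"x":0,"y":-0.35,"z":1.6,"spin":0}]'; python3 -c "
from h import *
print(rel([466,43.6,26]))"
```

```text
time: 4.8
tool_pos: [465.6, 42.8, 25.6]
tcp_rot: [[-0.973, 0.23, 0.001], [0.23, 0.973, 0.0], [-0.001, 0.0, -1.0]]
ft_force: [0.7, -0.1, -1.0]
grip_width: 0.651
grip_force: 26.9
[-0.03  0.09 -0.04]
```

```bash
python3 -m creep '[{"jaw":50,"x":0,"y":0,"z":0.1,"spin":0},{"jaw":50,"x":0,"y":0,"z":0.1,"spin":0},{"jaw":80,"x":0,"y":0,"z":0.1,"spin":0},{"jaw":85,"x":0,"y":0,"z":0.1,"spin":0},{"jaw":85,"x":0,"y":0,"z":0.1,"spin":0},{"jaw":85,"x":0,"y":0,"z":0.1,"spin":0}]'; python3 -m creep '[{"jaw":85,"x":0,"y":0,"z":-3,"spin":0},{"jaw":85,"x":0,"y":0,"z":-7,"spin":0},{"jaw":85,"x":0,"y":0,"z":-11,"spin":0},{"jaw":85,"x":0,"y":0,"z":-15,"spin":0},{"jaw":85,"x":0,"y":0,"z":-17,"spin":0},{"jaw":85,"x":0,"y":0,"z":-17,"spin":0},{"jaw":85,"x":0,"y":0,"z":-17,"spin":0}]';  python3 - <<'E'
from h import *
d=snap('wrist','wrist4'); save(d,'wrist4'); print(d['s']['tool_pos'])
print('jar hover',rel([461,411,190]))
E
```

```text
time: 5.3
tool_pos: [465.3, 42.8, 24.3]
tcp_rot: [[-0.973, 0.23, 0.0], [0.23, 0.973, 0.0], [-0.0, 0.0, -1.0]]
ft_force: [-0.3, -0.0, -0.6]
grip_width: 0.851
grip_force: 0.0
time: 5.88
tool_pos: [465.8, 43.0, 195.3]
tcp_rot: [[-0.973, 0.23, 0.003], [0.23, 0.973, 0.001], [-0.002, 0.002, -1.0]]
ft_force: [-0.0, -0.5, -0.5]
grip_width: 0.85
grip_force: 0.0
[465.8225004   42.98520612 195.26799144]
jar hover [ 8.84 35.74  0.41]
```

View pics/wrist4.png

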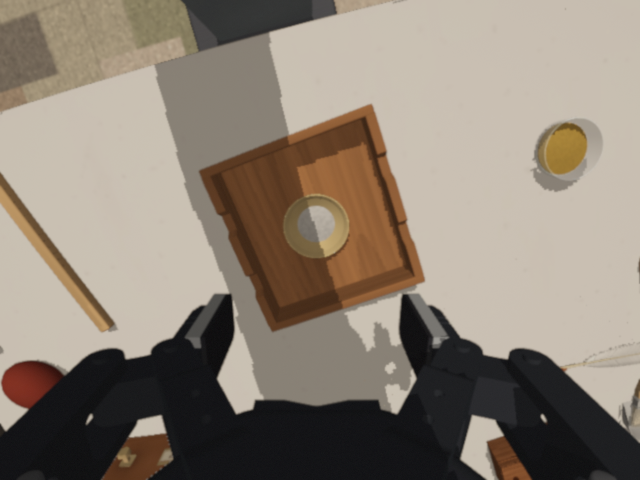

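The dish stands in the box, with its rim centred at (316,226). All four box corners are visible, at (201,172), (372,105), (424,281) and (273,330). Rail 1's far end is at (107,328).

```bash
python3 - <<'E'
from box import *
d=load('wrist4'); hsv=cv2.cvtColor(d['pixels'],cv2.COLOR_RGB2HSV)
m=((hsv[...,0]<18)&(hsv[...,1]>110)).astype(np.uint8)*255
m=cv2.morphologyEx(m,cv2.MORPH_CLOSE,np.ones((5,5)))
n,l,st,c=cv2.connectedComponentsWithStats(m); i=l[150,300]; print(st[i])
cs,_=cv2.findContours((l==i).astype(np.uint8),cv2.RETR_EXTERNAL,cv2.CHAIN_APPROX_NONE); h=cv2.convexHull(cs[0])
q=cv2.approxPolyN(h,4).reshape(-1,2).astype(float); print(q)
ref=np.array([(201,172),(372,105),(424,281),(273,330)]); q=np.array([q[np.argmin(((q-r)**2).sum(1))] for r in ref])
p,res=fitbox(d,[(-80,-75,38),(-80,75,38),(80,75,38),(80,-75,38)],q); print(p,res.round(1))
W=px2w(d,q,38); print(W.round(1),W.mean(0))
g=px2w(d,[(316,226)],19)[0]; print('dish',g)
E
```

```text
[  200   105   224   226 27860]
[[425. 281.]
 [271. 332.]
 [198. 170.]
 [371. 104.]]
[4.65397297e+02 4.35778115e+01 1.19961796e-01] [[-1.6  0.2]
 [ 1.1 -1.6]
 [ 0.8  1.2]
 [-0.3  1.2]]
[[395.1 -39.1  38. ]
 [378.  107.4  38. ]
 [534.5 127.1  38. ]
 [552.7 -20.7  38. ]] [465.06886757  43.66635914  38.        ]
dish [467.51290133  42.62340047  19.        ]
```

```bash
python3 -m creep '[{"jaw":100,"x":8.8,"y":35.7,"z":1,"spin":0},{"jaw":100,"x":8.8,"y":35.7,"z":1,"spin":0},{"jaw":100,"x":8.8,"y":35.7,"z":1,"spin":0},{"jaw":100,"x":8.8,"y":35.7,"z":1,"spin":0},{"jaw":100,"x":8.8,"y":35.7,"z":1,"spin":0},{"jaw":100,"x":8.8,"y":35.7,"z":1,"spin":0},{"jaw":100,"x":8.8,"y":35.7,"z":1,"spin":0},{"jaw":100,"x":8.8,"y":35.7,"z":1,"spin":0}]';python3 - <<'E'
from h import *
print(rel([461,411,180]))
E
```

```text
time: 6.6
tool_pos: [460.7, 377.3, 182.6]
tcp_rot: [[-0.973, 0.23, -0.003], [0.23, 0.973, -0.003], [0.002, -0.003, -1.0]]
ft_force: [1.1, 0.0, 1.2]
grip_width: 1.003
grip_force: 0.0
[0.75 3.29 0.25]
```

```bash
python3 -m creep '[{"jaw":100,"x":0.7,"y":3.3,"z":0,"spin":0},{"jaw":100,"x":0.7,"y":3.3,"z":0,"spin":0},{"jaw":100,"x":0.7,"y":3.3,"z":0,"spin":0}]';python3 - <<'E'
from h import *
d=snap('wrist','wrist5'); save(d,'wrist5'); hsv=cv2.cvtColor(d['pixels'],cv2.COLOR_RGB2HSV)
m=((hsv[...,0]<20)&(hsv[...,1]>110)).astype(np.uint8)
n,l,st,c=cv2.connectedComponentsWithStats(m); print([(st[i].tolist(),c[i].round(1).tolist()) for i in range(1,n) if st[i,4]>300])
e=w2px(d,[[461,411,70],[585,403,30]]); print(e.round())
E
```

```text
time: 6.85
tool_pos: [460.8, 411.2, 182.0]
tcp_rot: [[-0.974, 0.226, -0.004], [0.226, 0.974, -0.003], [0.003, -0.003, -1.0]]
ft_force: [0.5, -0.8, 1.1]
grip_width: 1.0
grip_force: 0.0
[([439, 39, 28, 114, 815], [453.1, 104.1]), ([494, 46, 14, 100, 862], [499.9, 101.8]), ([299, 219, 42, 41, 1325], [319.5, 238.9]), ([0, 231, 72, 155, 6003], [24.8, 324.1]), ([297, 304, 91, 93, 3006], [340.6, 353.4])]
[[317. 246.]
 [338. 358.]]
```

View pics/wrist5.png

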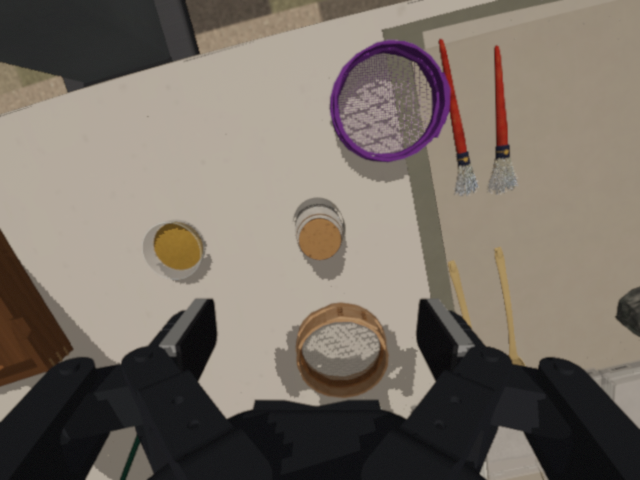

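The cork is centred at (320,239), with clear room on both sides. The sieve spans (297–388, 304–397).

```bash
python3 - <<'E'
from h import *
d=load('wrist5'); w=px2w(d,[(319.5,239)],70)[0]; print(w,rel([w[0],w[1],38]))
E
```

```text
[456.30184213 414.2933603   70.        ] [ 0.62  0.43 14.45]
```

```bash
python3 -m creep '[{"jaw":100,"x":0.6,"y":0.3,"z":4,"spin":0},{"jaw":100,"x":0.6,"y":0.3,"z":8,"spin":0},{"jaw":100,"x":0.6,"y":0.3,"z":12,"spin":0},{"jaw":100,"x":0.6,"y":0.3,"z":14.4,"spin":0},{"jaw":100,"x":0.6,"y":0.3,"z":14.4,"spin":0},{"jaw":40,"x":0.6,"y":0.3,"z":14.4,"spin":0},{"jaw":40,"x":0.6,"y":0.3,"z":14.4,"spin":0},{"jaw":40,"x":0.6,"y":0.3,"z":14.4,"spin":0}]' 40; python3 -m creep '[{"jaw":40,"x":0,"y":0,"z":0,"spin":0},{"jaw":40,"x":0,"y":0,"z":0,"spin":0},{"jaw":40,"x":0,"y":0,"z":0,"spin":0}]'
```

```text
time: 7.57
tool_pos: [459.0, 414.4, 43.5]
tcp_rot: [[-0.973, 0.231, 0.003], [0.231, 0.973, 0.002], [-0.002, 0.003, -1.0]]
ft_force: [-0.0, 0.4, -0.4]
grip_width: 0.604
grip_force: 0.0
time: 7.82
tool_pos: [458.8, 414.4, 43.8]
tcp_rot: [[-0.973, 0.23, 0.003], [0.23, 0.973, 0.002], [-0.002, 0.003, -1.0]]
ft_force: [-0.9, -1.3, 4.8]
grip_width: 0.495
grip_force: 40.1
```

```bash
python3 -m creep '[{"jaw":40,"x":0,"y":0,"z":-2,"spin":0},{"jaw":40,"x":0,"y":0,"z":-5,"spin":0},{"jaw":40,"x":0,"y":-2,"z":-7,"spin":0},{"jaw":40,"x":0.5,"y":-6,"z":-7,"spin":0},{"jaw":40,"x":0.7,"y":-10,"z":-7,"spin":0},{"jaw":40,"x":0.7,"y":-14,"z":-7,"spin":0},{"jaw":40,"x":0.7,"y":-18,"z":-7,"spin":0},{"jaw":40,"x":0.7,"y":-18,"z":-7,"spin":0}]'; python3 - <<'E'
from h import *
print(rel([449,178,44]))
E
```

```text
time: 8.48
tool_pos: [407.5, 232.1, 111.9]
tcp_rot: [[-0.972, 0.236, -0.002], [0.236, 0.972, -0.004], [0.001, -0.004, -1.0]]
ft_force: [-0.6, -0.6, -3.2]
grip_width: 0.495
grip_force: 41.7
[-5.32 -4.25  6.81]
```

```bash
python3 -m creep '[{"jaw":40,"x":-3,"y":-2,"z":0,"spin":0},{"jaw":40,"x":-5.3,"y":-4.2,"z":0,"spin":0},{"jaw":40,"x":-5.3,"y":-4.2,"z":2,"spin":0},{"jaw":40,"x":-5.3,"y":-4.2,"z":4.5,"spin":0},{"jaw":40,"x":-5.3,"y":-4.2,"z":5.8,"spin":0},{"jaw":40,"x":-5.3,"y":-4.2,"z":6.2,"spin":0},{"jaw":40,"x":-5.3,"y":-4.2,"z":6.4,"spin":0},{"jaw":40,"x":-5.3,"y":-4.2,"z":6.4,"spin":0}]'; python3 - <<'E'
from h import *
print(rel([449,178,43.5]))
E
```

```text
time: 9.15
tool_pos: [451.9, 187.8, 47.9]
tcp_rot: [[-0.973, 0.23, 0.001], [0.23, 0.973, 0.001], [-0.001, 0.001, -1.0]]
ft_force: [0.3, 0.5, -1.5]
grip_width: 0.491
grip_force: 41.7
[ 0.05 -1.02  0.44]
```

```bash
python3 -m creep '[{"jaw":40,"x":0,"y":-0.8,"z":0,"spin":0},{"jaw":40,"x":0,"y":-0.8,"z":0.2,"spin":0},{"jaw":40,"x":0,"y":-0.8,"z":0.4,"spin":0},{"jaw":40,"x":0,"y":-0.8,"z":0.4,"spin":0},{"jaw":40,"x":0,"y":-0.8,"z":0.4,"spin":0}]'
```

```text
time: 9.57
tool_pos: [449.9, 179.3, 43.7]
tcp_rot: [[-0.973, 0.23, 0.001], [0.23, 0.973, 0.0], [-0.001, 0.0, -1.0]]
ft_force: [-0.2, -1.9, 5.0]
grip_width: 0.495
grip_force: 42.6
```

```bash
python3 -m creep '[{"jaw":72,"x":0,"y":0,"z":0,"spin":0},{"jaw":72,"x":0,"y":0,"z":0,"spin":0},{"jaw":72,"x":0,"y":0,"z":0,"spin":0},{"jaw":72,"x":0,"y":0,"z":-3,"spin":0},{"jaw":72,"x":0,"y":0,"z":-7,"spin":0},{"jaw":72,"x":0,"y":0,"z":-11,"spin":0},{"jaw":72,"x":0,"y":-4,"z":-13,"spin":-7},{"jaw":60,"x":0,"y":-8,"z":-13,"spin":-14}]'; python3 - <<'E'
from h import *
print(rel([439,-218,175]))
E
```

```text
time: 10.23
tool_pos: [434.6, 107.2, 177.2]
tcp_rot: [[-1.0, -0.016, 0.008], [-0.016, 1.0, 0.003], [-0.008, 0.003, -1.0]]
ft_force: [0.8, -1.7, -0.2]
grip_width: 0.603
grip_force: 0.0
[  0.08 -32.52   0.12]
```

```bash
python3 -m creep '[{"jaw":60,"x":0,"y":-32.5,"z":0,"spin":-7},{"jaw":60,"x":0,"y":-32.5,"z":0,"spin":-13},{"jaw":60,"x":0,"y":-32.5,"z":0,"spin":-13},{"jaw":60,"x":0,"y":-32.5,"z":0,"spin":-13},{"jaw":60,"x":0,"y":-32.5,"z":0,"spin":-13},{"jaw":60,"x":0,"y":-32.5,"z":0,"spin":-13},{"jaw":60,"x":0,"y":-32.5,"z":0,"spin":-13},{"jaw":60,"x":0,"y":-32.5,"z":0,"spin":-13}]';python3 -m creep '[{"jaw":60,"x":0,"y":0,"z":0,"spin":0},{"jaw":60,"x":0,"y":0,"z":0,"spin":0}]'; cat > rails.py <<'E'
from h import *
def rails(d,lo=6):
    """pale-rail blobs: minAreaRect -> end midpoints on z=12 plane"""
    hsv=cv2.cvtColor(d['pixels'],cv2.COLOR_RGB2HSV)
    m=((hsv[...,0]>8)&(hsv[...,0]<24)&(hsv[...,1]>90)&(hsv[...,2]>90)).astype(np.uint8)
    m=cv2.morphologyEx(m,cv2.MORPH_OPEN,np.ones((5,5)))
    n,l,st,_=cv2.connectedComponentsWithStats(m); out=[]
    for i in range(1,n):
        if st[i,4]<600: continue
        b=cv2.boxPoints(cv2.minAreaRect(np.argwhere(l==i)[:,::-1].astype(np.float32)))
        e=[np.linalg.norm(b[0]-b[1]),np.linalg.norm(b[1]-b[2])]
        if max(e)<4*min(e): continue
        k=0 if e[0]<e[1] else 1
        pts=[(b[k]+b[k+1])/2,(b[(k+2)%4]+b[(k+3)%4])/2]; w=px2w(d,pts,12); v=w[1]-w[0]; v*=np.sign(v[0])
        print('px',np.round(pts,0).tolist(),'w',round(min(e),1),'ctr',w.mean(0).round(1),'len',np.linalg.norm(v).round(1),'yaw',np.arctan2(v[1],v[0]).round(3))
E
python3 - <<'E'
from rails import *
d=snap('wrist','wrist6'); save(d,'wrist6'); s=d['s']; print(s['q']); rails(d)
E
```

```text
time: 10.9
tool_pos: [433.7, -217.5, 173.3]
tcp_rot: [[-0.973, -0.231, 0.001], [-0.231, 0.973, 0.0], [-0.001, -0.0, -1.0]]
ft_force: [1.1, 0.2, -0.5]
grip_width: 0.604
grip_force: 0.0
time: 11.07
tool_pos: [433.4, -218.1, 173.0]
tcp_rot: [[-0.974, -0.226, -0.0], [-0.226, 0.974, -0.001], [0.0, -0.001, -1.0]]
ft_force: [-0.1, 0.2, -0.5]
grip_width: 0.597
grip_force: 0.0
[ 0.10772902  0.26303742  0.30687141  2.03015691 -0.10266028  0.86268532
  2.27013799]
px [[136.0, 76.0], [161.0, 294.0]] w 17.8 ctr [ 435.7 -362.7   12. ] len 184.5 yaw 0.213
px [[305.0, 120.0], [313.0, 326.0]] w 13.8 ctr [ 437.4 -223.    12. ] len 183.7 yaw 0.263
```

View pics/wrist6.png

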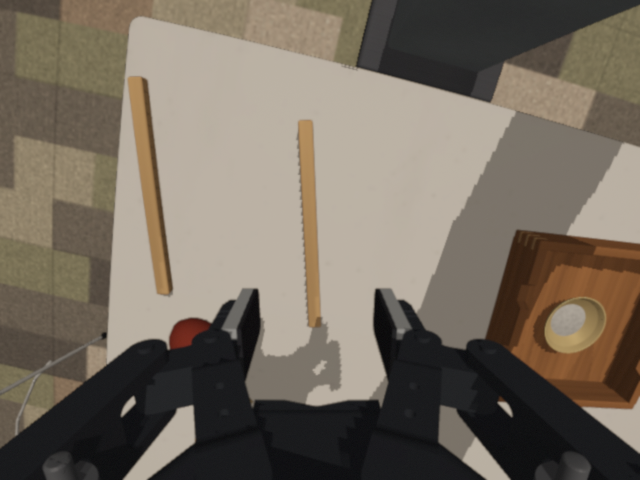

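Rail 1 runs (305,120)–(313,326), rail 2 (136,76)–(161,294), and the blower is at (193,340). I'll descend on rail 1.

```bash
python3 - <<'E'
from h import *
print(rel([437.4,-223,24]))
E
python3 -m creep '[{"jaw":45,"x":-0.3,"y":-0.6,"z":4,"spin":-2},{"jaw":45,"x":-0.3,"y":-0.6,"z":8,"spin":-2},{"jaw":45,"x":-0.3,"y":-0.6,"z":12,"spin":-2},{"jaw":45,"x":-0.3,"y":-0.6,"z":14,"spin":-2},{"jaw":45,"x":-0.3,"y":-0.6,"z":14.6,"spin":-2},{"jaw":30,"x":-0.3,"y":-0.6,"z":14.6,"spin":-2},{"jaw":30,"x":-0.3,"y":-0.6,"z":14.6,"spin":-2},{"jaw":30,"x":-0.3,"y":-0.6,"z":14.6,"spin":-2}]' 30; python3 - <<'E'
from h import *
print(rel([437.4,-223,20]))
E
```

```text
[-0.21 -0.77 14.88]
time: 11.78
tool_pos: [439.5, -220.7, 28.7]
tcp_rot: [[-0.964, -0.265, 0.003], [-0.265, 0.964, -0.001], [-0.002, -0.001, -1.0]]
ft_force: [1.1, -0.4, -0.0]
grip_width: 0.298
grip_force: 0.0
[ 0.27 -0.16  0.87]
```

```bash
python3 -m creep '[{"jaw":30,"x":0.2,"y":-0.2,"z":0.4,"spin":0},{"jaw":30,"x":0.2,"y":-0.2,"z":0.8,"spin":0},{"jaw":30,"x":0.2,"y":-0.2,"z":0.8,"spin":0},{"jaw":5,"x":0.2,"y":-0.2,"z":0.8,"spin":0},{"jaw":5,"x":0.2,"y":-0.2,"z":0.8,"spin":0},{"jaw":5,"x":0.2,"y":-0.2,"z":0.8,"spin":0},{"jaw":5,"x":0.2,"y":-0.2,"z":0.8,"spin":0}]' 40
```

```text
time: 12.37
tool_pos: [437.0, -223.4, 19.5]
tcp_rot: [[-0.964, -0.264, 0.0], [-0.264, 0.964, -0.0], [-0.0, -0.0, -1.0]]
ft_force: [-1.7, -0.3, 5.5]
grip_width: 0.126
grip_force: 41.0
```

```bash
python3 -m creep '[{"jaw":5,"x":0,"y":0,"z":-3,"spin":0},{"jaw":5,"x":0,"y":0,"z":-7,"spin":0},{"jaw":5,"x":0,"y":2,"z":-10,"spin":7},{"jaw":5,"x":-1,"y":4,"z":-12,"spin":14},{"jaw":5,"x":-3,"y":8,"z":-12,"spin":21},{"jaw":5,"x":-5,"y":12,"z":-12,"spin":28},{"jaw":5,"x":-7,"y":15,"z":-12,"spin":35},{"jaw":5,"x":-9,"y":18,"z":-12,"spin":42}]'; python3 - <<'E'
from h import *
print(rel([495.2,47.2,130])); s=telemetry.get_state(); R=np.array(s['tcp_rot']); print(np.degrees(np.arctan2(R[1,1],R[0,1]))-6.88)
E
```

```text
time: 13.03
tool_pos: [471.8, -38.1, 139.5]
tcp_rot: [[-0.913, 0.409, 0.001], [0.409, 0.913, 0.0], [-0.0, 0.001, -1.0]]
ft_force: [0.7, 0.8, -0.7]
grip_width: 0.129
grip_force: 40.3
[1.35 8.74 0.95]
58.97784093536966
```

```bash
python3 -m creep '[{"jaw":5,"x":0,"y":3,"z":0,"spin":7},{"jaw":5,"x":1.3,"y":6,"z":0,"spin":14},{"jaw":5,"x":1.3,"y":8.7,"z":0,"spin":21},{"jaw":5,"x":1.3,"y":8.7,"z":0,"spin":28},{"jaw":5,"x":1.3,"y":8.7,"z":0,"spin":35},{"jaw":5,"x":1.3,"y":8.7,"z":0,"spin":42},{"jaw":5,"x":1.3,"y":8.7,"z":0,"spin":49},{"jaw":5,"x":1.3,"y":8.7,"z":0,"spin":56}]';python3 -m creep '[{"jaw":5,"x":0,"y":0,"z":0,"spin":3},{"jaw":5,"x":0,"y":0,"z":0,"spin":3},{"jaw":5,"x":0,"y":0,"z":0,"spin":3}]'; python3 - <<'E'
from h import *
print(rel([495.2,47.2,60])); s=telemetry.get_state(); R=np.array(s['tcp_rot']); print(np.degrees(np.arctan2(R[1,1],R[0,1]))-6.88,s['q'])
d=snap('wrist','wrist7'); save(d,'wrist7')
E
```

```text
time: 13.7
tool_pos: [494.9, 45.4, 139.0]
tcp_rot: [[-0.172, 0.985, -0.0], [0.985, 0.172, -0.0], [0.0, -0.0, -1.0]]
ft_force: [0.6, 0.2, -0.7]
grip_width: 0.127
grip_force: 40.3
time: 13.95
tool_pos: [494.9, 45.4, 139.0]
tcp_rot: [[-0.128, 0.992, -0.0], [0.992, 0.128, -0.0], [-0.0, -0.0, -1.0]]
ft_force: [-0.1, 0.6, -1.1]
grip_width: 0.121
grip_force: 40.3
[0.18 0.05 7.9 ]
0.4747747399567901 [-0.67415165  0.36818607  0.60534664  2.04910953 -0.2874727   0.80648921
  0.22938972]
```

View pics/wrist7.png

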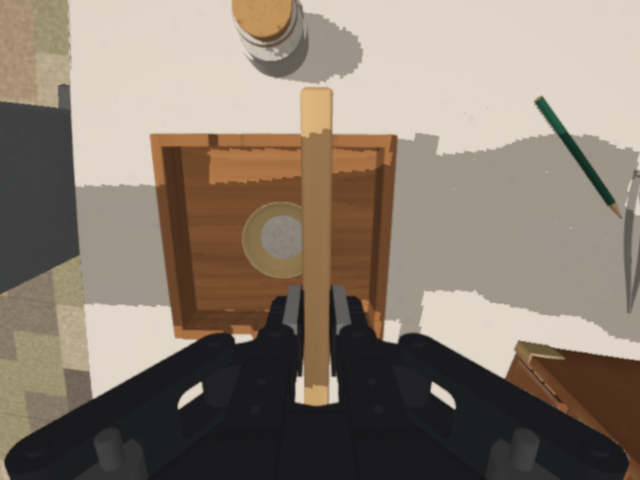

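Rail 1 is aligned along the box above the far notches, with its end at (317,90). The dish is at (280,238) and the jar stands at (265,25). I'll lower it.

```bash
python3 -m creep '[{"jaw":5,"x":0.2,"y":0,"z":3,"spin":0.5},{"jaw":5,"x":0.2,"y":0,"z":6,"spin":0.5},{"jaw":5,"x":0.2,"y":0,"z":7.8,"spin":0.5},{"jaw":5,"x":0.2,"y":0,"z":8.2,"spin":0.5},{"jaw":5,"x":0.2,"y":0,"z":8.4,"spin":0.5},{"jaw":5,"x":0.2,"y":0,"z":8.4,"spin":0.5},{"jaw":5,"x":0.2,"y":0,"z":8.4,"spin":0.5}]'; python3 - <<'E'
from h import *
print(rel([495.2,47.2,49.5]))
E
```

```text
time: 14.58
tool_pos: [495.7, 47.1, 56.2]
tcp_rot: [[-0.117, 0.993, 0.002], [0.993, 0.117, 0.0], [0.0, 0.002, -1.0]]
ft_force: [-0.3, 0.0, 0.2]
grip_width: 0.127
grip_force: 40.3
[ 0.01 -0.05  0.67]
```

```bash
python3 -m creep '[{"jaw":5,"x":0,"y":-0.05,"z":0.3,"spin":0},{"jaw":5,"x":0,"y":-0.05,"z":0.5,"spin":0},{"jaw":5,"x":0,"y":-0.05,"z":0.6,"spin":0},{"jaw":5,"x":0,"y":-0.05,"z":0.7,"spin":0},{"jaw":5,"x":0,"y":-0.05,"z":0.7,"spin":0},{"jaw":5,"x":0,"y":-0.05,"z":0.7,"spin":0}]'
```

```text
time: 15.08
tool_pos: [494.7, 47.4, 49.4]
tcp_rot: [[-0.117, 0.993, 0.001], [0.993, 0.117, 0.001], [0.001, 0.001, -1.0]]
ft_force: [-4.3, -0.2, 16.0]
grip_width: 0.127
grip_force: 42.3
```

```bash
python3 -m creep '[{"jaw":30,"x":0,"y":0,"z":0,"spin":0},{"jaw":30,"x":0,"y":0,"z":0,"spin":0},{"jaw":30,"x":0,"y":0,"z":-2,"spin":0},{"jaw":30,"x":0,"y":0,"z":-5,"spin":0},{"jaw":30,"x":0,"y":-2,"z":-9,"spin":-7},{"jaw":30,"x":-2,"y":-5,"z":-12,"spin":-14},{"jaw":30,"x":-6,"y":-5,"z":-12,"spin":-21},{"jaw":40,"x":-10,"y":-5,"z":-12,"spin":-28}]'; python3 - <<'E'
from h import *
print(rel([436,-362,170])); s=telemetry.get_state(); R=np.array(s['tcp_rot']); print(np.degrees(np.arctan2(R[1,1],R[0,1])))
d=snap('top','top1')
E
```

```text
time: 15.75
tool_pos: [455.3, -46.1, 170.2]
tcp_rot: [[-0.552, 0.834, 0.004], [0.834, 0.552, 0.002], [-0.0, 0.005, -1.0]]
ft_force: [0.6, -0.3, 0.5]
grip_width: 0.399
grip_force: 0.0
[-25.29 -19.04  -0.06]
33.48002738787415
```

```bash
python3 -m creep '[{"jaw":45,"x":-25.3,"y":-19,"z":0,"spin":-7},{"jaw":45,"x":-25.3,"y":-19,"z":0,"spin":-14},{"jaw":45,"x":-25.3,"y":-19,"z":0,"spin":-21},{"jaw":45,"x":-25.3,"y":-19,"z":0,"spin":-28},{"jaw":45,"x":-25.3,"y":-19,"z":0,"spin":-35},{"jaw":45,"x":-25.3,"y":-19,"z":0,"spin":-42},{"jaw":45,"x":-25.3,"y":-19,"z":0,"spin":-49},{"jaw":45,"x":-25.3,"y":-19,"z":0,"spin":-56}]';python3 -m creep '[{"jaw":45,"x":0,"y":0,"z":0,"spin":-6},{"jaw":45,"x":0,"y":0,"z":0,"spin":-12},{"jaw":45,"x":0,"y":0,"z":0,"spin":-12},{"jaw":45,"x":0,"y":0,"z":0,"spin":-12}]'; python3 - <<'E'
from rails import *
d=snap('wrist','wrist8'); save(d,'wrist8'); s=d['s']; print(s['q']); rails(d)
R=np.array(s['tcp_rot']); print(np.degrees(np.arctan2(R[1,1],R[0,1])),rel([436,-362,25]))
E
```

```text
time: 16.47
tool_pos: [435.5, -337.6, 167.6]
tcp_rot: [[-0.993, 0.119, -0.0], [0.119, 0.993, 0.0], [0.0, 0.0, -1.0]]
ft_force: [1.2, 0.4, 0.6]
grip_width: 0.449
grip_force: 0.0
time: 16.8
tool_pos: [435.5, -336.2, 167.6]
tcp_rot: [[-0.997, -0.08, -0.0], [-0.08, 0.997, 0.0], [0.0, 0.001, -1.0]]
ft_force: [0.7, 0.2, -0.3]
grip_width: 0.452
grip_force: 0.0
[ 0.23396532  0.3886928   0.43150355  1.89113179 -0.20305454  0.90510323
  2.4145063 ]
px [[263.0, 114.0], [301.0, 324.0]] w 14.8 ctr [ 435.4 -363.5   12. ] len 183.8 yaw 0.231
94.60429480874951 [ 0.18 -2.6  14.27]
```

```bash
python3 -m creep '[{"jaw":45,"x":0.2,"y":-2.7,"z":2,"spin":-7},{"jaw":45,"x":0.2,"y":-2.7,"z":6,"spin":-8.6},{"jaw":45,"x":0.2,"y":-2.7,"z":10,"spin":-8.6},{"jaw":45,"x":0.2,"y":-2.7,"z":13,"spin":-8.6},{"jaw":45,"x":0.2,"y":-2.7,"z":14,"spin":-8.6},{"jaw":30,"x":0.2,"y":-2.7,"z":14,"spin":-8.6},{"jaw":30,"x":0.2,"y":-2.7,"z":14,"spin":-8.6},{"jaw":30,"x":0.2,"y":-2.7,"z":14,"spin":-8.6}]'; python3 - <<'E'
from h import *
print(rel([435.6,-363.3,20]))
E
```

```text
time: 17.52
tool_pos: [437.3, -364.2, 29.9]
tcp_rot: [[-0.973, -0.232, 0.002], [-0.232, 0.973, -0.002], [-0.002, -0.002, -1.0]]
ft_force: [-0.2, -0.3, 0.1]
grip_width: 0.304
grip_force: 0.0
[0.14 0.12 0.99]
```

```bash
python3 -m creep '[{"jaw":30,"x":0.1,"y":0.1,"z":0.5,"spin":0},{"jaw":30,"x":0.1,"y":0.1,"z":0.9,"spin":0},{"jaw":30,"x":0.1,"y":0.1,"z":0.9,"spin":0},{"jaw":5,"x":0.1,"y":0.1,"z":0.9,"spin":0},{"jaw":5,"x":0.1,"y":0.1,"z":0.9,"spin":0},{"jaw":5,"x":0.1,"y":0.1,"z":0.9,"spin":0},{"jaw":5,"x":0.1,"y":0.1,"z":0.9,"spin":0}]' 40
```

```text
time: 18.1
tool_pos: [435.0, -362.9, 19.5]
tcp_rot: [[-0.973, -0.232, 0.001], [-0.232, 0.973, -0.0], [-0.001, -0.0, -1.0]]
ft_force: [-0.7, 0.8, 6.3]
grip_width: 0.126
grip_force: 41.2
```

```bash
python3 -m creep '[{"jaw":5,"x":0,"y":0,"z":-3,"spin":0},{"jaw":5,"x":0,"y":0,"z":-7,"spin":0},{"jaw":5,"x":0,"y":2,"z":-11,"spin":7},{"jaw":5,"x":-1,"y":5,"z":-12.5,"spin":14},{"jaw":5,"x":-2,"y":9,"z":-12.5,"spin":21},{"jaw":5,"x":-3,"y":13,"z":-12.5,"spin":28},{"jaw":5,"x":-4,"y":17,"z":-12.5,"spin":35},{"jaw":5,"x":-5,"y":21,"z":-12.5,"spin":42}]'; python3 - <<'E'
from h import *
print(rel([435.6,40,140])); s=telemetry.get_state(); R=np.array(s['tcp_rot']); print(np.degrees(np.arctan2(R[1,1],R[0,1]))-6.88)
E
```

```text
time: 18.77
tool_pos: [434.4, -158.8, 144.1]
tcp_rot: [[-0.893, 0.45, 0.0], [0.45, 0.893, 0.0], [-0.0, 0.0, -1.0]]
ft_force: [1.0, 0.0, 0.5]
grip_width: 0.123
grip_force: 40.5
[ 8.84 17.8   0.41]
56.37633881519902
```

```bash
python3 -m creep '[{"jaw":5,"x":8.8,"y":17.8,"z":0,"spin":7},{"jaw":5,"x":8.8,"y":17.8,"z":0,"spin":14},{"jaw":5,"x":8.8,"y":17.8,"z":0,"spin":21},{"jaw":5,"x":8.8,"y":17.8,"z":0,"spin":28},{"jaw":5,"x":8.8,"y":17.8,"z":0,"spin":35},{"jaw":5,"x":8.8,"y":17.8,"z":0,"spin":42},{"jaw":5,"x":8.8,"y":17.8,"z":0,"spin":49},{"jaw":5,"x":8.8,"y":17.8,"z":0,"spin":56.4}]';python3 -m creep '[{"jaw":5,"x":0,"y":0,"z":2,"spin":0},{"jaw":5,"x":0,"y":0,"z":4,"spin":0},{"jaw":5,"x":0,"y":0,"z":4,"spin":0},{"jaw":5,"x":0,"y":0,"z":4,"spin":0}]'; python3 - <<'E'
from h import *
print(rel([435.6,40,60])); s=telemetry.get_state(); R=np.array(s['tcp_rot']); print(np.degrees(np.arctan2(R[1,1],R[0,1]))-6.88,s['q'])
E
```

```text
time: 19.43
tool_pos: [435.1, 39.8, 143.9]
tcp_rot: [[-0.21, 0.978, -0.0], [0.978, 0.21, 0.0], [0.0, -0.0, -1.0]]
ft_force: [-0.4, -0.8, -1.1]
grip_width: 0.125
grip_force: 40.5
time: 19.77
tool_pos: [434.5, 37.4, 103.6]
tcp_rot: [[-0.211, 0.977, -0.002], [0.977, 0.211, -0.001], [-0.001, -0.002, -1.0]]
ft_force: [-0.1, 0.2, -0.6]
grip_width: 0.127
grip_force: 40.5
[0.23 0.17 4.36]
5.313303046259434 [-0.72718367  0.34273815  0.64140416  2.21464159 -0.32502022  0.67702193
  0.35590523]
```

```bash
python3 -m creep '[{"jaw":5,"x":0.2,"y":0.15,"z":0,"spin":5.3},{"jaw":5,"x":0.2,"y":0.15,"z":2,"spin":5.3},{"jaw":5,"x":0.2,"y":0.15,"z":4,"spin":5.3},{"jaw":5,"x":0.2,"y":0.15,"z":4.7,"spin":5.3},{"jaw":5,"x":0.2,"y":0.15,"z":4.7,"spin":5.3},{"jaw":5,"x":0.2,"y":0.15,"z":4.7,"spin":5.3}]'; python3 - <<'E'
from h import *
print(rel([435.6,40,49.5])); s=telemetry.get_state(); R=np.array(s['tcp_rot']); print(np.degrees(np.arctan2(R[1,1],R[0,1]))-6.88)
E
```

```text
time: 20.27
tool_pos: [436.6, 39.8, 57.7]
tcp_rot: [[-0.12, 0.993, 0.0], [0.993, 0.12, -0.0], [-0.0, 0.0, -1.0]]
ft_force: [-0.4, -0.1, -0.3]
grip_width: 0.124
grip_force: 40.5
[ 0.03 -0.1   0.82]
-0.0008342850894793585
```

```bash
python3 -m creep '[{"jaw":5,"x":0,"y":-0.13,"z":0.3,"spin":0},{"jaw":5,"x":0,"y":-0.13,"z":0.6,"spin":0},{"jaw":5,"x":0,"y":-0.13,"z":0.8,"spin":0},{"jaw":5,"x":0,"y":-0.13,"z":0.85,"spin":0},{"jaw":5,"x":0,"y":-0.13,"z":0.85,"spin":0},{"jaw":5,"x":0,"y":-0.13,"z":0.85,"spin":0}]'
```

```text
time: 20.77
tool_pos: [435.3, 40.1, 49.3]
tcp_rot: [[-0.12, 0.993, 0.001], [0.993, 0.12, 0.001], [0.001, 0.001, -1.0]]
ft_force: [-3.4, 0.3, 13.1]
grip_width: 0.122
grip_force: 42.3
```

Rail 2 seated at the same height. I'll release and rise, check both rails, and fit the sieve from the earlier picture.

```bash
python3 -m creep '[{"jaw":30,"x":0,"y":0,"z":0,"spin":0},{"jaw":30,"x":0,"y":0,"z":0,"spin":0},{"jaw":30,"x":0,"y":0,"z":-2,"spin":0},{"jaw":30,"x":0,"y":0,"z":-5,"spin":0},{"jaw":30,"x":0,"y":0,"z":-9,"spin":0},{"jaw":30,"x":0,"y":0,"z":-13,"spin":0},{"jaw":30,"x":-3,"y":3,"z":-15,"spin":0},{"jaw":30,"x":-3,"y":3,"z":-15,"spin":0}]'; cat > sieve.py <<'E'
from h import *
from scipy.optimize import least_squares
def sieve(d,seed,z0=0,guess=(585,403),hs=(0,22),smin=70):
    """hull-silhouette fit of the hoop (r 44, 30 high); seed = a pixel box around it"""
    x0,y0,x1,y1=seed; hsv=cv2.cvtColor(d['pixels'],cv2.COLOR_RGB2HSV)
    m=np.zeros((480,640),bool); m[y0:y1,x0:x1]=((hsv[...,0]>=hs[0])&(hsv[...,0]<hs[1])&(hsv[...,1]>smin))[y0:y1,x0:x1]
    n,l,st,_=cv2.connectedComponentsWithStats(m.astype(np.uint8)); i=1+np.argmax(st[1:,4]); print(st[i])
    P=np.argwhere(l==i)[:,::-1].astype(float)
    a=np.linspace(0,2*np.pi,33)[:-1]; U=np.c_[np.cos(a),np.sin(a)]; t=np.linspace(0,2*np.pi,73)
    ring=np.r_[np.c_[44*np.cos(t),44*np.sin(t),0*t],np.c_[44*np.cos(t),44*np.sin(t),0*t+30]]
    f=lambda p:(w2px(d,ring+[p[0],p[1],z0])@U.T).max(0)-(P@U.T).max(0)
    r=least_squares(f,guess,loss='soft_l1'); print(r.x.round(1),'rms px',np.sqrt((r.fun**2).mean()).round(2),r.fun.round(0)); return r.x
E
python3 - <<'E'
from sieve import *
sieve(load('wrist2'),(405,135,545,270)); sieve(load('wrist5'),(285,295,395,400))
d=snap('wrist','wrist9'); save(d,'wrist9'); print(d['s']['tool_pos'])
E
```

```text
time: 21.43
tool_pos: [473.8, 13.3, 203.6]
tcp_rot: [[-0.123, 0.992, 0.011], [0.992, 0.123, 0.002], [0.001, 0.011, -1.0]]
ft_force: [1.4, -1.1, 0.6]
grip_width: 0.305
grip_force: 0.0
[ 412  147  122  114 5043]
[587.1 405.5] rms px 0.88 [ 1.  0. -0. -0. -0. -0. -0. -1. -0. -0. -0. -0. -2. -1. -1. -1. -0.  0.
  0. -0.  0.  0.  0. -1. -1. -1. -2. -2. -2. -2.  1.  0.]
[ 296  303   93   95 3828]
[586.7 406.6] rms px 0.51 [ 1.  1.  0.  0.  0. -0. -0. -0.  0. -0. -0.  0.  0. -0.  1.  0.  1. -1.
 -1. -1.  0.  0.  1. -0.  1.  0. -0. -0. -0. -1. -1.  0.]
[473.79426144  13.3092401  203.59098738]
```

View pics/wrist9.png

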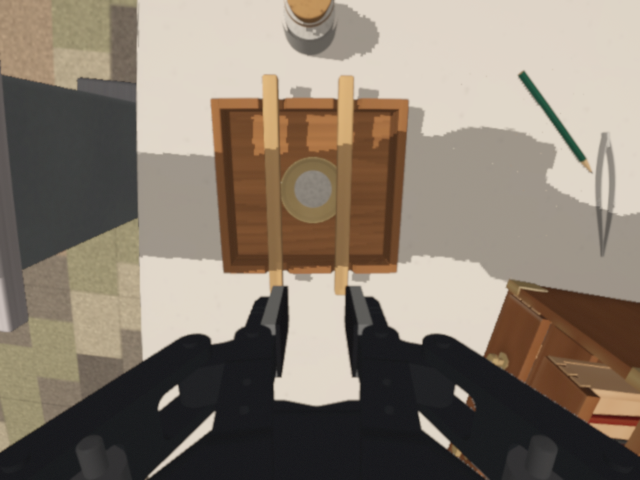

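Both rails lie in their notches, (270,76)–(277,288) and (346,77)–(342,293). The dish is centred between them at (312,190). The sieve fits at (587,406) in two pictures, so I'll go to its near wall.

```bash
python3 -m creep '[{"jaw":35,"x":18,"y":6,"z":2,"spin":0},{"jaw":35,"x":18,"y":6,"z":2,"spin":0},{"jaw":35,"x":18,"y":6,"z":2,"spin":0},{"jaw":35,"x":18,"y":6,"z":2,"spin":0},{"jaw":35,"x":37,"y":11,"z":2,"spin":0},{"jaw":35,"x":37,"y":11,"z":2,"spin":0},{"jaw":35,"x":37,"y":11,"z":2,"spin":0},{"jaw":35,"x":37,"y":11,"z":2,"spin":0}]'; python3 - <<'E'
from h import *
d=load('wrist9'); print('dish',px2w(d,[(312,189.5)],19), 'rails mid',px2w(d,[(270,76),(277,288),(346,77),(342,293)],42).round(1))
s=telemetry.get_state(); R=np.array(s['tcp_rot']); print(rel(np.r_[np.array([586.9,406])-41*R[:2,1],60]),s['q'])
E
```

```text
time: 22.15
tool_pos: [524.3, 342.7, 177.2]
tcp_rot: [[-0.12, 0.993, -0.002], [0.993, 0.12, -0.002], [-0.002, -0.002, -1.0]]
ft_force: [1.1, -0.1, -0.1]
grip_width: 0.356
grip_force: 0.0
dish [[467.52183091  42.88654797  19.        ]] rails mid [[424.4 129.1  42. ]
 [446.3 -46.6  42. ]
 [482.7 135.7  42. ]
 [505.8 -44.5  42. ]]
[ 5.55  2.9  11.7 ] [-1.10129127  0.54349648  0.64121164  1.70010052 -0.36979576  1.02513006
 -0.21322072]
```

```bash
python3 -m creep '[{"jaw":35,"x":3,"y":2,"z":2,"spin":0},{"jaw":35,"x":5.5,"y":2.9,"z":4,"spin":0},{"jaw":35,"x":5.5,"y":2.9,"z":7,"spin":0},{"jaw":35,"x":5.5,"y":2.9,"z":10,"spin":0},{"jaw":35,"x":5.5,"y":2.9,"z":11.2,"spin":0},{"jaw":35,"x":5.5,"y":2.9,"z":11.2,"spin":0},{"jaw":35,"x":5.5,"y":2.9,"z":11.2,"spin":0}]'; python3 - <<'E'
from h import *
s=telemetry.get_state(); R=np.array(s['tcp_rot']); print(rel(np.r_[np.array([586.9,406])-41*R[:2,1],30]),s['tool_pos'],R)
d=snap('wrist','wrist10'); save(d,'wrist10')
E
```

```text
time: 22.73
tool_pos: [547.4, 398.2, 66.5]
tcp_rot: [[-0.119, 0.993, -0.001], [0.993, 0.119, -0.002], [-0.002, -0.001, -1.0]]
ft_force: [0.6, 1.3, 1.4]
grip_width: 0.352
grip_force: 0.0
[ 0.31 -0.08  3.65] [547.36935799 398.20268832  66.51037546] [[-0.11919779  0.99286979 -0.0012089 ]
 [ 0.99286913  0.11919549 -0.00182289]
 [-0.0016658  -0.00141757 -0.99999761]]
```

View pics/wrist10.png

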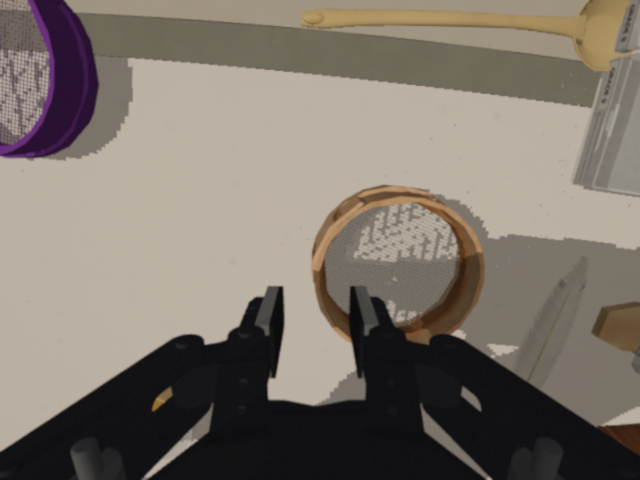

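The near wall, at (318,275), lies midway between the fingertips at (275,290) and (357,290). I'll descend and pinch it.

```bash
python3 -m creep '[{"jaw":35,"x":0.3,"y":-0.1,"z":1.5,"spin":0},{"jaw":35,"x":0.3,"y":-0.1,"z":3,"spin":0},{"jaw":35,"x":0.3,"y":-0.1,"z":3.5,"spin":0},{"jaw":35,"x":0.3,"y":-0.1,"z":3.5,"spin":0},{"jaw":0,"x":0.3,"y":-0.1,"z":3.5,"spin":0},{"jaw":0,"x":0.3,"y":-0.1,"z":3.5,"spin":0},{"jaw":0,"x":0.3,"y":-0.1,"z":3.5,"spin":0},{"jaw":0,"x":0.3,"y":-0.1,"z":3.5,"spin":0}]' 40; python3 -m creep '[{"jaw":0,"x":0,"y":0,"z":0,"spin":0},{"jaw":0,"x":0,"y":0,"z":0,"spin":0},{"jaw":0,"x":0,"y":0,"z":0,"spin":0}]'
```

```text
time: 23.45
tool_pos: [546.7, 402.2, 32.7]
tcp_rot: [[-0.12, 0.993, 0.001], [0.993, 0.12, 0.0], [0.0, 0.001, -1.0]]
ft_force: [-0.7, -0.3, 0.4]
grip_width: 0.038
grip_force: 41.2
time: 23.7
tool_pos: [546.5, 402.3, 32.5]
tcp_rot: [[-0.12, 0.993, 0.001], [0.993, 0.12, 0.0], [0.0, 0.001, -1.0]]
ft_force: [0.9, 0.4, 2.2]
grip_width: 0.037
grip_force: 41.5
```

```bash
python3 -m creep '[{"jaw":0,"x":0,"y":0,"z":-2,"spin":0},{"jaw":0,"x":0,"y":0,"z":-5,"spin":0},{"jaw":0,"x":0,"y":0,"z":-9,"spin":0},{"jaw":0,"x":-2,"y":-1,"z":-12,"spin":0},{"jaw":0,"x":-5.5,"y":-3,"z":-12,"spin":0},{"jaw":0,"x":-9,"y":-5,"z":-12,"spin":0},{"jaw":0,"x":-13,"y":-7,"z":-12,"spin":0},{"jaw":0,"x":-17,"y":-9,"z":-12,"spin":0}]'; python3 -c "
from h import *
print(rel([426.8,38.6,150]))"
```

```text
time: 24.37
tool_pos: [477.8, 226.8, 152.0]
tcp_rot: [[-0.121, 0.993, -0.001], [0.993, 0.121, 0.0], [0.0, -0.001, -1.0]]
ft_force: [1.1, -0.3, -0.6]
grip_width: 0.035
grip_force: 41.1
[-18.07  -7.35   0.2 ]
```

```bash
python3 -m creep '[{"jaw":0,"x":-4,"y":-1.6,"z":0,"spin":0},{"jaw":0,"x":-8,"y":-3.2,"z":0,"spin":0},{"jaw":0,"x":-12,"y":-5,"z":0,"spin":0},{"jaw":0,"x":-16,"y":-6.6,"z":0,"spin":0},{"jaw":0,"x":-18,"y":-7.3,"z":0,"spin":0},{"jaw":0,"x":-18,"y":-7.3,"z":2,"spin":0},{"jaw":0,"x":-18,"y":-7.3,"z":5,"spin":0},{"jaw":0,"x":-18,"y":-7.3,"z":5,"spin":0}]'; python3 -m creep '[{"jaw":0,"x":0,"y":0,"z":0,"spin":0},{"jaw":0,"x":0,"y":0,"z":0,"spin":0},{"jaw":0,"x":0,"y":0,"z":0,"spin":0}]'; python3 - <<'E'
from sieve import *
d=snap('wrist','wrist11'); save(d,'wrist11'); print(rel([426.8,38.6,76]))
z0=d['s']['tool_pos'][2]-32.5
E
```

```text
time: 25.03
tool_pos: [425.9, 40.2, 99.1]
tcp_rot: [[-0.12, 0.993, -0.005], [0.993, 0.12, -0.002], [-0.001, -0.006, -1.0]]
ft_force: [-1.3, -0.1, -0.3]
grip_width: 0.035
grip_force: 41.0
time: 25.28
tool_pos: [429.3, 41.1, 103.2]
tcp_rot: [[-0.121, 0.993, 0.001], [0.993, 0.121, 0.0], [0.0, 0.001, -1.0]]
ft_force: [-0.3, 0.1, -1.0]
grip_width: 0.038
grip_force: 41.0
[-0.23 -0.28  2.72]
```

```bash
python3 -m creep '[{"jaw":0,"x":-0.2,"y":-0.25,"z":1,"spin":0},{"jaw":0,"x":-0.2,"y":-0.25,"z":2,"spin":0},{"jaw":0,"x":-0.2,"y":-0.25,"z":2.5,"spin":0},{"jaw":0,"x":-0.2,"y":-0.25,"z":2.7,"spin":0},{"jaw":0,"x":-0.2,"y":-0.25,"z":2.8,"spin":0},{"jaw":0,"x":-0.2,"y":-0.25,"z":2.8,"spin":0},{"jaw":0,"x":-0.2,"y":-0.25,"z":2.8,"spin":0}]'
```

```text
time: 25.92
tool_pos: [426.1, 38.7, 74.4]
tcp_rot: [[-0.121, 0.993, -0.001], [0.993, 0.121, 0.0], [0.0, -0.001, -1.0]]
ft_force: [-2.3, 1.1, 3.9]
grip_width: 0.039
grip_force: 41.6
```

```bash
python3 -m creep '[{"jaw":32,"x":0,"y":0,"z":0,"spin":0},{"jaw":32,"x":0,"y":0,"z":0,"spin":0},{"jaw":32,"x":0,"y":0,"z":0,"spin":0},{"jaw":32,"x":0,"y":0,"z":-2,"spin":0},{"jaw":32,"x":0,"y":0,"z":-5,"spin":0},{"jaw":32,"x":0,"y":0,"z":-9,"spin":0},{"jaw":32,"x":-2,"y":3,"z":-12,"spin":0},{"jaw":32,"x":-3,"y":4,"z":-14,"spin":0}]';python3 -m creep '[{"jaw":32,"x":0,"y":0,"z":0,"spin":0},{"jaw":32,"x":0,"y":0,"z":0,"spin":0},{"jaw":32,"x":0,"y":0,"z":0,"spin":0}]'; python3 - <<'E'
from h import *
d=snap('wrist','wrist12'); save(d,'wrist12'); a=snap('top','top2'); save(a,'top2'); b=snap('side','side2')
t=cv2.resize(a['pixels'][200:320,160:370,::-1],(420,240),interpolation=cv2.INTER_CUBIC); u=cv2.resize(b['pixels'][170:290,220:360,::-1],(280,240),interpolation=cv2.INTER_CUBIC)
w=cv2.resize(d['pixels'][0:340,:,::-1],(640,340)); im=np.zeros((580,700,3),np.uint8); im[:340,:640]=w; im[340:,:420]=t; im[340:,420:]=u
cv2.imwrite('pics/final.png',im)
C=np.array([465.4,43.6]);c,s=np.cos(.12),np.sin(.12)
t=np.linspace(0,2*np.pi,37)
for z in(42,72): print(z,w2px(d,np.c_[467.4+44*np.cos(t),42.9+44*np.sin(t),0*t+z]).min(0).round(),w2px(d,np.c_[467.4+44*np.cos(t),42.9+44*np.sin(t),0*t+z]).max(0).round())
E
```

```text
time: 26.58
tool_pos: [471.7, 14.4, 217.1]
tcp_rot: [[-0.124, 0.992, 0.004], [0.992, 0.124, 0.002], [0.001, 0.004, -1.0]]
ft_force: [1.0, 0.6, -0.7]
grip_width: 0.319
grip_force: 0.0
time: 26.83
tool_pos: [468.7, 13.8, 213.3]
tcp_rot: [[-0.12, 0.993, -0.001], [0.993, 0.12, -0.0], [0.0, -0.001, -1.0]]
ft_force: [1.3, -0.9, -0.1]
grip_width: 0.318
grip_force: 0.0
42 [270. 140.] [371. 241.]
72 [264. 140.] [377. 252.]
```

View pics/final.png

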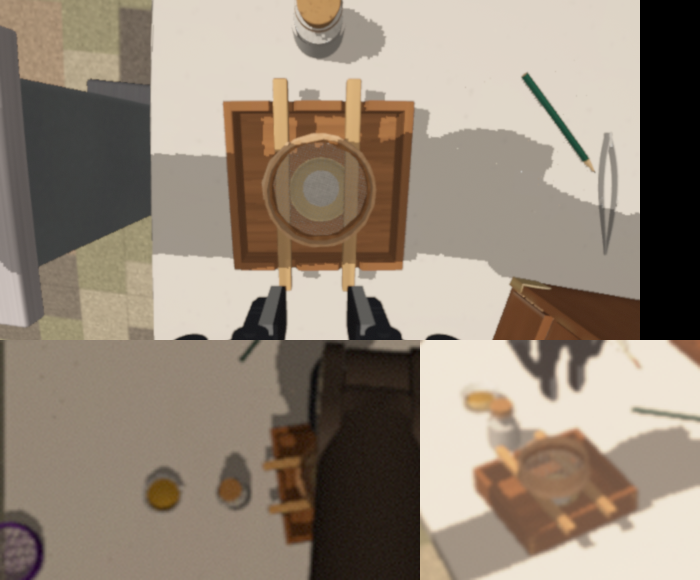

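The sieve is upright on both rails, with its ring at (262–377, 133–247) around the dish at (321,187). The jar stands upright beside the box, and the glass dish is untouched. One numeric check before handing in.

```bash
python3 - <<'E'
from sieve import *
d=load('wrist12'); print('dish',px2w(d,[(321,187.5)],19),'sieve top ring',px2w(d,[(262,190),(377,190),(319,133),(319,247)],72).round(1),'jar',px2w(d,[(319,10)],70))
print('rails',px2w(d,[(280,79),(285,290),(353,79),(349,290)],42).round(1),'box',px2w(d,[(224,101),(414,101),(403,268),(235,268)],38).mean(0).round(1))
s=telemetry.get_state(); print(s['time'],s['tool_pos'],s['grip_force'])
E
```

```text
dish [[468.24861809  44.41880852  19.        ]] sieve top ring [[421.5  43.7  72. ]
 [510.3  54.6  72. ]
 [460.3  91.2  72. ]
 [471.2   3.   72. ]] jar [[450.11234601 173.20452802  70.        ]]
rails [[424.3 129.5  42. ]
 [446.  -52.3  42. ]
 [482.2 136.6  42. ]
 [505.9 -44.9  42. ]] box [466.2  44.8  38. ]
26.9833 [468.35819883  13.83713213 212.93067706] 0.0
```

```bash
python3 -c "
from plant import workorder
print(workorder.finish_job())"
```

```text
the job is handed in; nothing more can be done
None
```

I set up the box and handed the job in at about 27 s. By my last pictures the dish is within about 3 mm of the box centre, both rails are seated, the sieve is about 4 mm off the dish's axis, the jar stands upright about 130 mm left of the box centre, and everything is released; I was not told the verdict.

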